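# Index the battery to the test station and swing the contact arm over it

### The arm

A 6-joint arm with a two-finger parallel gripper is mounted at the origin on a cart in front of the work surface, level with it; the furniture and walls round the work are solid. World frame = base frame: x ahead of the robot, y to its left, z up, the work surface at z = 0. Lengths are in m, angles in rad, forces in N, time in s.
With the tool pointing down it reaches from about 0.375 to 0.925 m from the base axis. Payload 5.7 kg.
Tool frame: the origin (TCP) lies where the fingers leave the gripper's body, on its centre line; the fingertips stand 73 mm ahead of it and the grasp point (between the pads) lies 54 mm ahead of it; z points along the fingers, y is the line along which they close (so a half turn about z gives the same grasp; the last joint's range is limited). The gripper opens to 85 mm and grips with 20 to 120 N. Pads are 22 mm wide; open, the fingers measure 114 mm over their backs; the gripper's body (76 mm by 85 mm) begins 54 mm behind the grasp point. The pads swing forward as they close: fully open they stand 13 mm farther back than shut.
Start: joints at [-1.399, 0.359, 1.51, -0, 1.272, -0.115], TCP at [0.17, -0.575, 0.304] pointing down, gripper open.
Joint ranges: [-2.97, 2.97], [-1.01, 2.36], [0.21, 2.38], [-0.96, 4.11], [0.2, 2.71], [-2.98, 2.98]. Speed limits (rad/s): [2.39, 2.39, 3.14, 3.14, 3.14, 3.14].

### API

Orientations are given as a 3x3 rotation matrix whose columns are the frame's x, y, z axes.
In Python, from cell import ctrl gives the robot as it stands.
- The arm moves only by the tool jog_arm, never from a script. Its argument "commands" is a list of rows, each a list of 7 numbers: the turn, a rotation vector about the world's x, y, z in degrees, then the shift along the world's x, y, z in cm, then the finger opening in cm, from 0 to 8.54. A call has 1 to 20 rows; each row is the pose to reach, as a shift and turn from the pose commanded when the call began; what a row does not reach only later rows make up. A row lasts 1/10 s, in which the tool goes at most 50 mm and 8.59 degrees, less where a joint would pass 70% of its speed; a pose out of reach is approached as far as the arm can. A call with a gripper value outside its range is refused whole. The fingers move at their own pace and stop on an object; "grip_force" is the grip in N (left out, the last holds). Time passes only in rows, so rows that repeat a pose let the fingers close. It gives the time, the measured TCP pose, the force, the opening and the grip force at its end, in the units of the state.
- ctrl.get_state(): the state, without advancing time (a new reading comes with each control period).
- ctrl.camera(name): name is "scene" or "top" or "wrist"; returns the picture (420x560x3 uint8, red, green, blue); there is no depth.
- ctrl.camera_params(name): a dict with "camera_matrix" (3x3 intrinsics, pixels), "k1" (the pictures are not rectified: a ray, as slopes to the right and down, at radius r is drawn at 1 + k1 r^2 times it, then the intrinsics apply), "xyz" and "attitude" of the camera in the world. Camera axes: x right, y down, z forward; pixel columns grow to the right and rows downward; lengths in m; the calibration is good to about 2 mm. A picture is of the moment at which its call begins: read the wrist's pose just before it. camera_params takes no time and is no camera call; for the wrist camera it gives the pose at the moment of the call.
- ctrl.job_done(): hands the job in; it is judged then, once.
The state is a dict: "time": time; "joint_positions": joint angles; "joint_velocities": joint speeds; "joint_torque": joint torques, N m; "ee_pos": TCP position; "ee_rot": TCP orientation; "wrist_force": force on the tool from outside, world axes, zero at the start; "torque": the same for the moment, N m; "gripper_width": opening from 0.0 (shut) to 1.0 (fully open); "grasp_force": force on a finger pad.
Only numpy, scipy, OpenCV 4.12 (cv2) and the standard library are available. Lean on these libraries where they do the work, as an engineer would, in place of code of your own. Each camera call takes 0.05 s, during which the arm holds its last target. There are 200 camera calls.

### The job

Push the spokes of the rotary test fixture with a fingertip to turn its table until the nest holding the black battery, not the one with the circuit board, is squarely in line with the fixed pointer of the test station. Then push the upright grip of the contact arm to swing the arm fully home against its stop, over the battery. Grasp and lift nothing, do not touch the battery or the board, and leave everything else on the bench undisturbed.

Things in the scene. Friction and masses are not known exactly. Their poses are not given: they have to be found in the camera images.
- fixture: Fixed base: grey plate, a disc of 98 mm radius with a rectangular ear (x -26 to +98, y to +147 mm), 12 mm thick. Origin: on the vertical axis of the rotary table at bench height, z up. The station is in its +y direction, where a steel pointer fin (inner end 89 mm from the axis, 31 mm high) points at the axis. The contact arm's post, 24 mm thick, stands at x = +65, y = +115 mm.
- turntable: Rotary table: aluminium disc, 160 mm diameter, top 46 mm above the bench. Origin on its axis at bench height, z up; x, y turn with it. Turns both ways, stays where left, needs 1 to 1.5 N at a spoke. Six level steel spokes, 10 mm thick, centre line 39 mm above the bench, at 30, 90, 150.. deg from its x axis, reach 80 to 118 mm from the axis, with 16 mm black balls at 110 mm.
- cell: The black battery, lying loose in one of the two nests, 33 x 56 x 24 mm, its length along the disc's rim. Origin: about the centre of its underside, 46 mm above the bench; it may lie up to 5 mm off the nest's centre. Its top is 70 mm above the bench.
- board: The green circuit board, 42 x 56 x 13 mm, lying loose in the nest across from the battery. Origin: the centre of its underside. To be left in its nest.
- station (a point): The test station: fixed point 48 mm from the table's axis in the fixture's +y direction, 46 mm above the bench, where the middle of the battery's nest belongs. Its axes are those of the fixture.
- contact_arm (a joint): Swing of the contact arm about its upright post, rad: 0 is fully out, away from the table; 1.9 is fully home against its stop, the head right over the station. Seen from above it goes home counterclockwise. It stays where it is left; about 1 N on the grip moves it. It starts between 0.25 and 0.6.
- push_grip (a point): The upright round black grip on the contact arm, to be pushed: 18 mm thick, between 110 and 136 mm above the bench; this point is on its axis 123 mm above the bench and 60 mm from the arm's pivot. The arm's bar below it reaches up to 97 mm above the bench, the head at its end to 104 mm and the top of the post to 106 mm.
- contact_head (a point): The two brass contact pins under the head at the free end of the contact arm, 93 mm from the arm's pivot, 76.5 mm above the bench (6 mm above the top of the battery).
- flux_tin: Bystander: red and silver tin, 53 mm diameter, 20 mm high, left of the fixture. Origin: centre of its underside.
- jar: Bystander: white jar with blue lid, 52 mm diameter, 62 mm high, left of the fixture. Origin: centre of its underside.
- cutters: Bystander: red side cutters, 132 mm long, 12 mm high, lying right of the fixture. Origin: centre of its underside.
- solder: Bystander: green and white solder spool, 55 mm diameter, 30 mm high, right of the fixture. Origin: centre of its underside.
- nest_a (a point): Middle of the floor of one of the table's two nests, at +48 mm on the table's x axis, 46 mm above the bench. A nest has four low black walls, 9 mm high, round a space of 44 by 57 mm, the long side along the disc's rim. Which nest holds the battery varies.
- nest_b (a point): Middle of the floor of one of the table's two nests, at -48 mm on the table's x axis, 46 mm above the bench. A nest has four low black walls, 9 mm high, round a space of 44 by 57 mm, the long side along the disc's rim. Which nest holds the battery varies.

How it is judged:
By the outcome, as a careful person would: the job done as asked, in the order asked, and still so for the second after the job is handed in, with the robot touching nothing.
It also fails if it takes over 64 s, if anything falls off the work surface, if the arm or the gripper's body presses on something with over 40 N, if the wrist force passes 120 N, or if a joint passes its speed limit or range.

## Working session

There is one attempt and no reset: what is moved stays moved. The work goes in short steps, Python scripts to look and compute and a tool call to move; the robot and the scene stay as the last step left them, time stands still between calls to the robot, and variables do not carry over. Pictures are saved under pics/ and viewed, at most 10 in all, crops included, and the job is handed in when it is done.

Besides the shell and the picture viewer there is one more tool, called after "Emit:" as a command line: name --pt "numbers of a row" for each row, then --argument value for the rest. jog_arm: Moves the arm, as the interface text tells. Its arguments: {"type":"object","properties":{"commands":{"type":"array","items":{"type":"array","items":{"type":"number"}}},"grip_force":{"type":"number"}},"required":["commands"]}

```bash
mkdir -p pics
cat > h.py <<'E'
import numpy as np, cv2
from cell import ctrl
def cam(n):
    p=ctrl.camera_params(n);return p,ctrl.camera(n)
def ray(p,u,v):
    K=np.array(p["camera_matrix"]);d=np.array([(u-K[0,2])/K[0,0],(v-K[1,2])/K[1,1]])
    s=d.copy()
    for _ in range(20): s=d/(1+p["k1"]*(s@s))
    return np.array(p["xyz"]),np.array(p["attitude"])@np.array([s[0],s[1],1])
def at(p,u,v,z):
    o,d=ray(p,u,v);return o+d*(z-o[2])/d[2]
def proj(p,X):
    K=np.array(p["camera_matrix"]);c=np.array(p["attitude"]).T@(np.array(X)-np.array(p["xyz"]))
    s=c[:2]/c[2];s=s*(1+p["k1"]*(s@s));return K[0,0]*s[0]+K[0,2],K[1,1]*s[1]+K[1,2]
def save(n,im): cv2.imwrite("pics/"+n+".png",im[:,:,::-1])
E
python3 - <<'E'
from h import *
for n in ("top","scene"):
    p,im=cam(n);save(n+"1",cv2.resize(im,(800,600),interpolation=cv2.INTER_CUBIC));print(n,p)
s=ctrl.get_state();print(s["time"],s["ee_pos"],s["ee_rot"],s["gripper_width"])
E
```

```text
top {'camera_matrix': array([[404.91562556,   0.        , 281.88457936],
       [  0.        , 404.91562556, 203.73674438],
       [  0.        ,   0.        ,   1.        ]]), 'k1': 0.011131295274608256, 'xyz': array([ 0.20997164, -0.09746022,  1.31540399]), 'attitude': array([[ 0.02116831, -0.98147772,  0.19040322],
       [-0.99976208, -0.01977835,  0.00919769],
       [-0.00526147, -0.19055262, -0.98166288]])}
scene {'camera_matrix': array([[392.90219596,   0.        , 277.85720381],
       [  0.        , 392.90219596, 213.43979703],
       [  0.        ,   0.        ,   1.        ]]), 'k1': -0.08329127822896822, 'xyz': array([-0.26601763, -0.6123888 ,  1.13478023]), 'attitude': array([[ 0.56698362, -0.62445386,  0.53720289],
       [-0.82372724, -0.4284465 ,  0.37135835],
       [-0.00173346, -0.65306276, -0.75730181]])}
0.1 [ 0.16962548 -0.57499707  0.30310905] [[ 9.59159002e-01  2.82867323e-01 -2.95175536e-04]
 [ 2.82867407e-01 -9.59157511e-01  1.70266164e-03]
 [ 1.98507506e-04 -1.71661877e-03 -9.99998507e-01]] 1.004563606833655
```

View pics/top1.png

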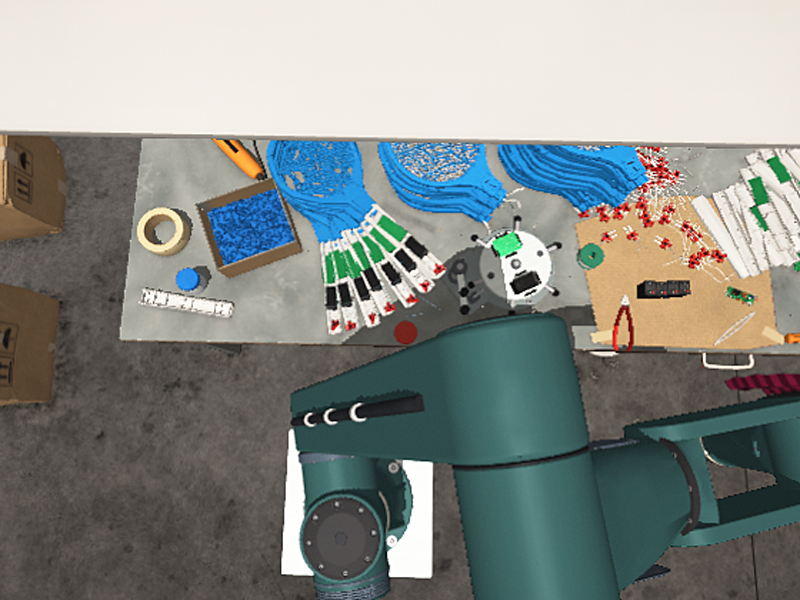

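View pics/scene1.png

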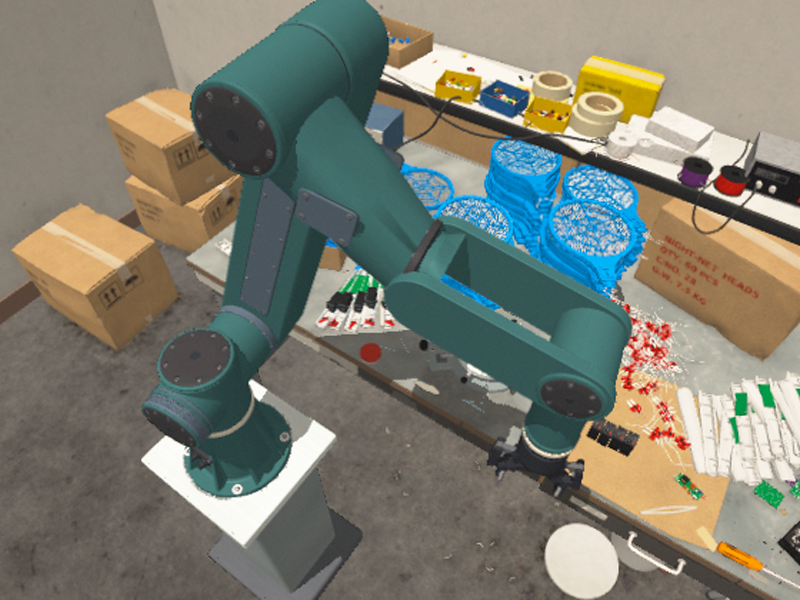

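The top view shows the table at about (516,265), with the battery at (523,283), the board at (507,243) and the contact arm at about (462,285). I'll enlarge it.

Run:
```python
from h import *
p,im=cam("top");c=im[145:235,300:420];save("top2",cv2.resize(c,(800,600),interpolation=cv2.INTER_CUBIC))
print(at(p,516*.7,265*.7,.046))
```

```text
[ 0.52107211 -0.3393988   0.046     ]
```

View pics/top2.png

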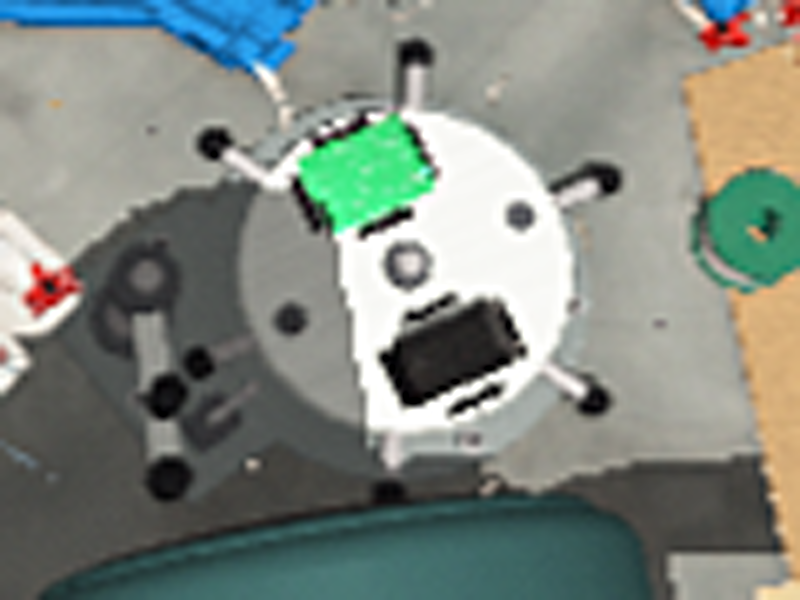

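The crop shows six balls, at (415,50), (603,180), (593,398), (390,492), (198,362) and (213,142). The post is at (148,275), the grip at (165,395), the head at (168,478), and the pointer fin runs from about (255,385) to (205,430).

```bash
cat > m.py <<'E'
from h import *
p=ctrl.camera_params("top")
f=lambda u,v,z:at(p,300+(u+.5)/6.667-.5,145+(v+.5)/6.667-.5,z)[:2]
B=np.array([f(*q,.043) for q in [(415,50),(603,180),(593,398),(390,492),(198,362),(213,142)]])
c=B.mean(0)
dg=lambda d:np.degrees(np.arctan2(d[1],d[0]))
print("c",c,f(408,260,.05)); print("balls",[(round(np.hypot(*(b-c)),4),round(dg(b-c),1)) for b in B])
P=f(148,275,.106);G=f(165,393,.136);H=f(168,478,.104)
print("post",P,np.hypot(*(P-c)),dg(P-c),"grip",G,np.hypot(*(G-P)),dg(G-P),"head",dg(H-P),np.hypot(*(H-P)))
print("yaw from post",dg(P-c)-np.degrees(np.arctan2(115,65)))
for q in [(255,385),(205,430)]:
  F=f(*q,.031);print("fin",dg(F-c),np.hypot(*(F-c)))
C=f(453,350,.07);D=f(367,172,.05);print("cell",C,dg(C-c),np.hypot(*(C-c)),"board",dg(D-c))
E
python3 m.py
```

```text
c [ 0.523681   -0.33562699] [ 0.52642371 -0.33736636]
balls [(np.float64(0.1111), np.float64(-4.2)), (np.float64(0.1087), np.float64(-64.7)), (np.float64(0.1095), np.float64(-124.4)), (np.float64(0.1096), np.float64(176.2)), (np.float64(0.1096), np.float64(116.0)), (np.float64(0.1102), np.float64(55.8))]
post [ 0.50296545 -0.20725814] 0.130029594626257 99.16708631088922 grip [ 0.44191268 -0.2122215 ] 0.061254192192753805 -175.35228926571995 head -174.24216724008625 0.09453696681917764
yaw from post 38.642975314134965
fin 128.95335111098984 0.08953837634585078
fin 130.06440346576352 0.12264705743554313
cell [ 0.47824327 -0.35402417] -157.95758154182656 0.049020848772936595 board 20.626376975450032
```

Emit:
jog_arm --pt "0 0 16 15 6 0 0" --pt "0 0 33.6 30 12 0 0" --pt "0 0 33.6 43.6 17 0 0" --pt "0 0 33.6 43.6 17 0 0" --pt "0 0 33.6 43.6 17 0 0" --pt "0 0 33.6 43.6 17 0 0" --pt "0 0 33.6 43.6 17 0 0" --pt "0 0 33.6 43.6 17 0 0" --pt "0 0 33.6 43.6 17 0 0" --pt "0 0 33.6 43.6 17 0 0" --pt "0 0 33.6 43.6 17 0 0" --pt "0 0 33.6 43.6 17 0 0" --pt "0 0 33.6 43.6 17 0 0" --pt "0 0 33.6 43.6 17 0 0"

```text
time: 1.55
ee_pos: [0.6042, -0.4064, 0.304]
ee_rot: [[0.644, 0.765, -0.001], [0.765, -0.644, 0.0], [-0.0, -0.0, -1.0]]
wrist_force: [0.1, -0.1, 0.3]
gripper_width: -0.002
grasp_force: 0.0
```

Run:
```python
from h import *
p,im=cam("wrist");save("w1",cv2.resize(im,(800,600),interpolation=cv2.INTER_CUBIC));np.save("w1.npy",p,allow_pickle=True);print(p)
s=ctrl.get_state();print(s["time"],s["ee_pos"],s["ee_rot"],s["gripper_width"],s["joint_positions"])
```

```text
{'camera_matrix': array([[292.67828263,   0.        , 282.12160541],
       [  0.        , 292.67828263, 211.63592184],
       [  0.        ,   0.        ,   1.        ]]), 'k1': 0.010041298217333072, 'xyz': array([ 0.64802385, -0.35355106,  0.37468834]), 'attitude': array([[ 7.66092755e-01, -6.18684953e-01, -1.74157459e-01],
       [-6.42729316e-01, -7.37835734e-01, -2.06149112e-01],
       [-9.58242532e-04,  2.69865446e-01, -9.62897566e-01]])}
1.6 [ 0.6043967  -0.40639536  0.30408583] [[ 6.43734130e-01  7.65249132e-01 -3.66858518e-04]
 [ 7.65249188e-01 -6.43734169e-01  1.79219904e-05]
 [-2.22444576e-04 -2.92275180e-04 -9.99999933e-01]] -0.0010794717514470843 [-6.86612427e-01  5.45605686e-01  1.19702900e+00 -2.21956210e-04
  1.39925306e+00  1.27934851e-02]
```

View pics/w1.png

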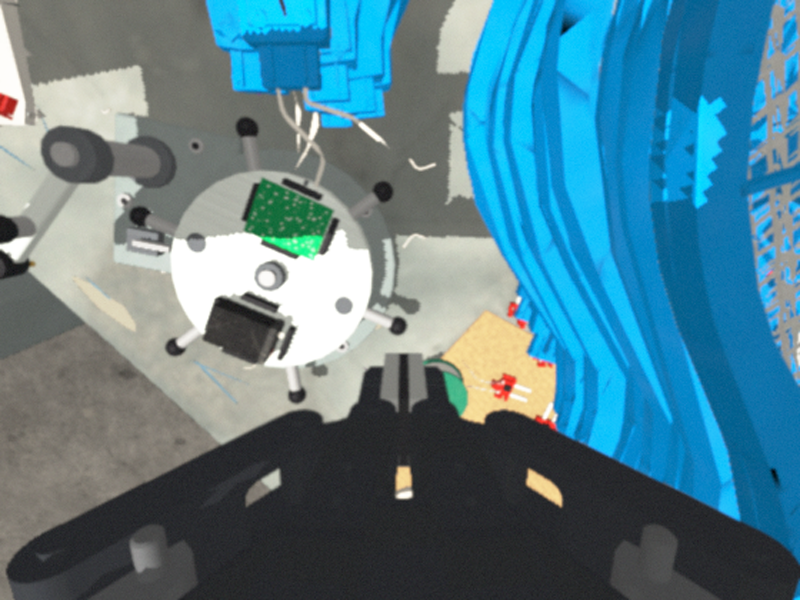

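The wrist view shows the balls at (247,127), (383,191), (398,325), (296,395), (175,346) and (140,215). The fin runs along about (130,240)–(168,246), and a tall blue net stack stands on the right. I'll refine the table pose and check clearance to the stack.

Run:
```python
from h import *
p=np.load("w1.npy",allow_pickle=True).item()
g=lambda u,v,z:at(p,u*.7,v*.7,z)[:2]
dg=lambda d:np.degrees(np.arctan2(d[1],d[0]))
B=np.array([g(*q,.039) for q in [(247,127),(383,191),(398,325),(296,395),(175,346),(140,215)]]);c=B.mean(0)
print("c",c,[(round(np.hypot(*(b-c)),4),round(dg(b-c),1)) for b in B])
for q in [(130,240),(170,247)]: F=g(*q,.031);print("fin",dg(F-c),np.hypot(*(F-c)))
P=g(75,152,.106);print("post",P,dg(P-c),np.hypot(*(P-c)))
t=ctrl.camera_params("top")
for z in(0,.1,.2):
  print(z,"w",[g(*q,z).round(3) for q in [(468,130),(520,290),(560,410)]],"t",[at(t,u*.7,v*.7,z)[:2].round(3) for u,v in[(500,175),(540,200),(600,213),(640,190)]])
for u,v in [(591,255),(623,325)]: print("solder/cutters",at(t,u*.7,v*.7,.02))
```

```text
c [ 0.52279021 -0.33823099] [(np.float64(0.1107), np.float64(55.5)), (np.float64(0.1106), np.float64(-4.4)), (np.float64(0.1109), np.float64(-64.1)), (np.float64(0.1113), np.float64(-124.6)), (np.float64(0.1105), np.float64(175.6)), (np.float64(0.1109), np.float64(115.6))]
fin 127.88257787199764 0.12013523939717706
fin 127.16938312981954 0.08805821520679392
post [ 0.50841613 -0.2119631 ] 96.49447691811993 0.12708341149831637
0 w [array([ 0.718, -0.354]), array([ 0.67 , -0.494]), array([ 0.629, -0.62 ])] t [array([ 0.754, -0.313]), array([ 0.693, -0.408]), array([ 0.663, -0.549]), array([ 0.722, -0.646])]
0.1 w [array([ 0.699, -0.354]), array([ 0.664, -0.457]), array([ 0.634, -0.549])] t [array([ 0.713, -0.297]), array([ 0.656, -0.384]), array([ 0.629, -0.515]), array([ 0.683, -0.605])]
0.2 w [array([ 0.68 , -0.354]), array([ 0.658, -0.419]), array([ 0.639, -0.478])] t [array([ 0.671, -0.28 ]), array([ 0.619, -0.361]), array([ 0.594, -0.48 ]), array([ 0.644, -0.563])]
solder/cutters [ 0.55449681 -0.51699152  0.02      ]
solder/cutters [ 0.39350405 -0.58198911  0.02      ]
```

Emit:
jog_arm --pt "0 0 -8 -0.8 -0.8 0 0" --pt "0 0 -16 -0.8 -0.8 0 0" --pt "0 0 -24 -0.8 -0.8 0 0" --pt "0 0 -32 -0.8 -0.8 0 0" --pt "0 0 -40 -0.8 -0.8 0 0" --pt "0 0 -50 -0.8 -0.8 0 0" --pt "0 0 -50 -0.8 -0.8 -4 0" --pt "0 0 -50 -0.8 -0.8 -8 0" --pt "0 0 -50 -0.8 -0.8 -12 0" --pt "0 0 -50 -0.8 -0.8 -15 0" --pt "0 0 -50 -0.8 -0.8 -17 0" --pt "0 0 -50 -0.8 -0.8 -19 0" --pt "0 0 -50 -0.8 -0.8 -20.2 0" --pt "0 0 -50 -0.8 -0.8 -20.2 0"

```text
time: 3.0
ee_pos: [0.5962, -0.4132, 0.1001]
ee_rot: [[1.0, -0.0, -0.003], [-0.0, -1.0, 0.002], [-0.003, -0.002, -1.0]]
wrist_force: [0.6, 0.1, -0.2]
gripper_width: -0.001
grasp_force: 0.0
```

Run:
```python
from h import *
c=np.array([.5232,-.337]);s=ctrl.get_state();e=s["ee_pos"];print(e,s["wrist_force"])
for f in range(-50,-124,-4):
  a=np.radians(f);d=(c+.107*np.array([np.cos(a),np.sin(a)])-e[:2])*100
  print(f"[0,0,{min(0,f+90)},{d[0]:.1f},{d[1]:.1f},0,0],",end=" ")
```

```text
[ 0.59622032 -0.41318542  0.10009323] [ 0.56299716  0.09096928 -0.18536649]
[0,0,0,-0.4,-0.6,0,0], [0,0,0,-1.0,-1.0,0,0], [0,0,0,-1.6,-1.5,0,0], [0,0,0,-2.3,-1.8,0,0], [0,0,0,-2.9,-2.2,0,0], [0,0,0,-3.6,-2.4,0,0], [0,0,0,-4.4,-2.7,0,0], [0,0,0,-5.1,-2.8,0,0], [0,0,0,-5.8,-3.0,0,0], [0,0,0,-6.6,-3.1,0,0], [0,0,0,-7.3,-3.1,0,0], [0,0,-4,-8.0,-3.1,0,0], [0,0,-8,-8.8,-3.0,0,0], [0,0,-12,-9.5,-2.8,0,0], [0,0,-16,-10.3,-2.7,0,0], [0,0,-20,-11.0,-2.4,0,0], [0,0,-24,-11.7,-2.2,0,0], [0,0,-28,-12.3,-1.8,0,0], [0,0,-32,-13.0,-1.5,0,0],
```

Emit:
jog_arm --pt "0 0 0 -0.4 -0.6 0 0" --pt "0 0 0 -1.0 -1.0 0 0" --pt "0 0 0 -1.6 -1.5 0 0" --pt "0 0 0 -2.3 -1.8 0 0" --pt "0 0 0 -2.9 -2.2 0 0" --pt "0 0 0 -3.6 -2.4 0 0" --pt "0 0 0 -4.4 -2.7 0 0" --pt "0 0 0 -5.1 -2.8 0 0" --pt "0 0 0 -5.8 -3.0 0 0" --pt "0 0 0 -6.6 -3.1 0 0" --pt "0 0 0 -7.3 -3.1 0 0" --pt "0 0 -4 -8.0 -3.1 0 0" --pt "0 0 -8 -8.8 -3.0 0 0" --pt "0 0 -12 -9.5 -2.8 0 0" --pt "0 0 -16 -10.3 -2.7 0 0" --pt "0 0 -20 -11.0 -2.4 0 0" --pt "0 0 -24 -11.7 -2.2 0 0" --pt "0 0 -28 -12.3 -1.8 0 0" --pt "0 0 -32 -13.0 -1.5 0 0" --pt "0 0 -32 -13.0 -1.5 0 0"

```text
time: 5.0
ee_pos: [0.4664, -0.4281, 0.1018]
ee_rot: [[0.848, -0.53, -0.001], [-0.53, -0.848, 0.001], [-0.001, 0.0, -1.0]]
wrist_force: [-0.4, -0.4, 0.2]
gripper_width: -0.003
grasp_force: 0.0
```

Run:
```python
from h import *
p,im=cam("wrist");save("w2",cv2.resize(im,(800,600),interpolation=cv2.INTER_CUBIC));np.save("w2.npy",p,allow_pickle=True)
s=ctrl.get_state();print(s["time"],s["ee_pos"],s["wrist_force"])
```

```text
5.05 [ 0.46695132 -0.42836909  0.10185643] [-0.1240392   0.09501482  0.69311989]
```

View pics/w2.png

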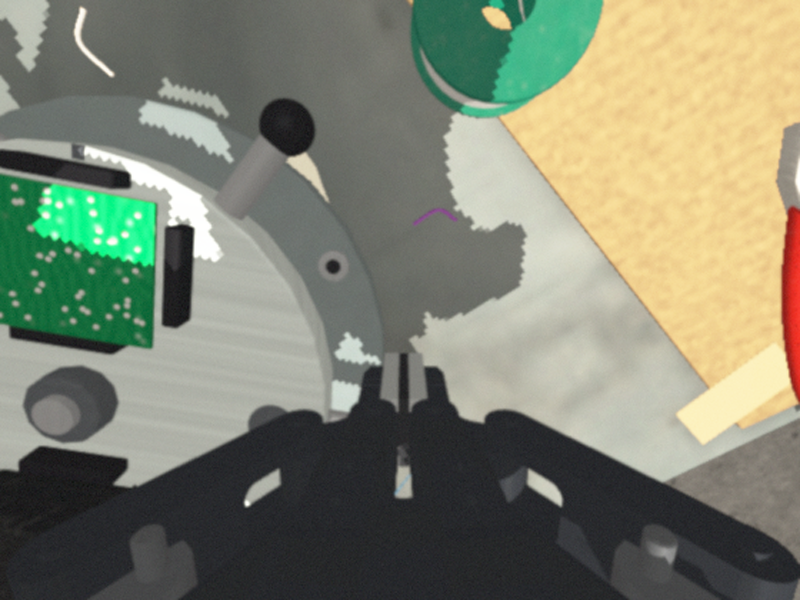

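The ball at (287,127) shows the table has turned. I'll back off, rise and turn the tool to get a clear view of the table and the pointer.

Emit:
jog_arm --pt "0 0 0 0.8 -0.5 0 0" --pt "0 0 0 0.8 -0.5 4 0" --pt "0 0 0 0.8 -0.5 8 0" --pt "0 0 8 0.8 -0.5 12 0" --pt "0 0 16 0.8 -0.5 16 0" --pt "0 0 24 0.8 -0.5 20 0" --pt "0 0 32 0.8 -0.5 20 0" --pt "0 0 40 0.8 -0.5 20 0" --pt "0 0 48 0.8 -0.5 20 0" --pt "0 0 56 0.8 -0.5 20 0" --pt "0 0 64 0.8 -0.5 20 0" --pt "0 0 72 0.8 -0.5 20 0" --pt "0 0 82 0.8 -0.5 20 0" --pt "0 0 82 0.8 -0.5 20 0" --pt "0 0 82 0.8 -0.5 20 0" --pt "0 0 82 0.8 -0.5 20 0"

```text
time: 6.65
ee_pos: [0.476, -0.4336, 0.3019]
ee_rot: [[0.644, 0.765, 0.0], [0.765, -0.644, -0.0], [-0.0, 0.0, -1.0]]
wrist_force: [0.0, 1.0, -0.4]
gripper_width: -0.002
grasp_force: 0.0
```

Run:
```python
from h import *
p,im=cam("wrist");save("w3",cv2.resize(im,(800,600),interpolation=cv2.INTER_CUBIC));np.save("w3.npy",p,allow_pickle=True)
s=ctrl.get_state();print(s["time"],s["ee_pos"],s["wrist_force"])
```

```text
6.7 [ 0.47588747 -0.43360012  0.30188179] [ 0.80118775  0.36246474 -0.31428783]
```

View pics/w3.png

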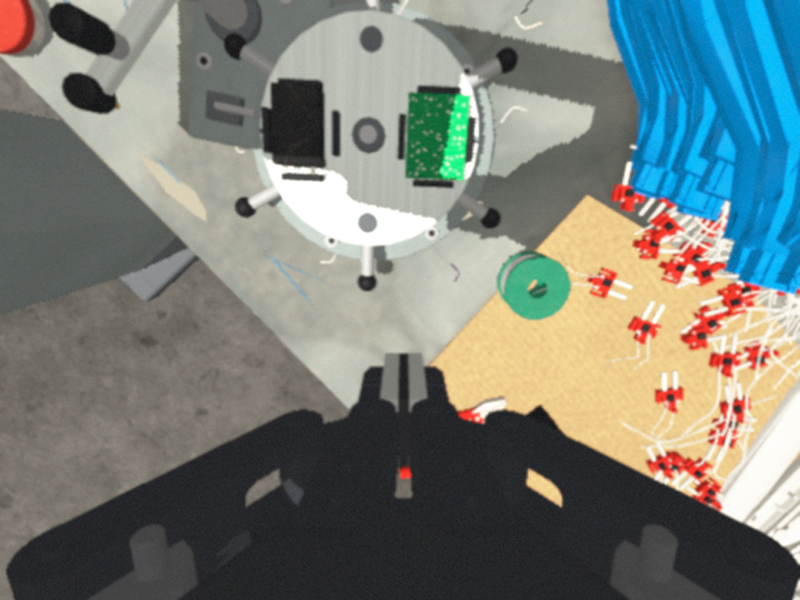

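Now the battery is at (298,122) and the board at (438,135), with balls at (508,60), (490,217), (367,283), (246,207) and (236,47). The fin runs from about (213,106) to (253,111). I'll enlarge the pointer side.

Run:
```python
from h import *
im=cv2.imread("pics/w3.png");cv2.imwrite("pics/w3c.png",cv2.resize(im[30:180,180:380],(800,600),interpolation=cv2.INTER_CUBIC))
from scipy.optimize import least_squares
p=np.load("w3.npy",allow_pickle=True).item()
B=np.array([at(p,u*.7,v*.7,.039)[:2] for u,v in [(508,60),(490,217),(367,283),(246,207),(236,47)]])
def F(x):
  a=np.radians(x[2]-60*np.arange(5));return (B-x[:2]-.11*np.c_[np.cos(a),np.sin(a)]).ravel()
r=least_squares(F,[.523,-.337,-20]);print(r.x,r.fun.round(4),np.hypot(*(B-r.x[:2]).T))
```

```text
[  0.52304962  -0.33876836 -12.5174046 ] [ 0.0012 -0.0006  0.0003  0.0009 -0.0011 -0.0008 -0.0001  0.0002 -0.0004
  0.0004] [0.1113555  0.10927606 0.11134524 0.11009964 0.11047464]
```

View pics/w3c.png

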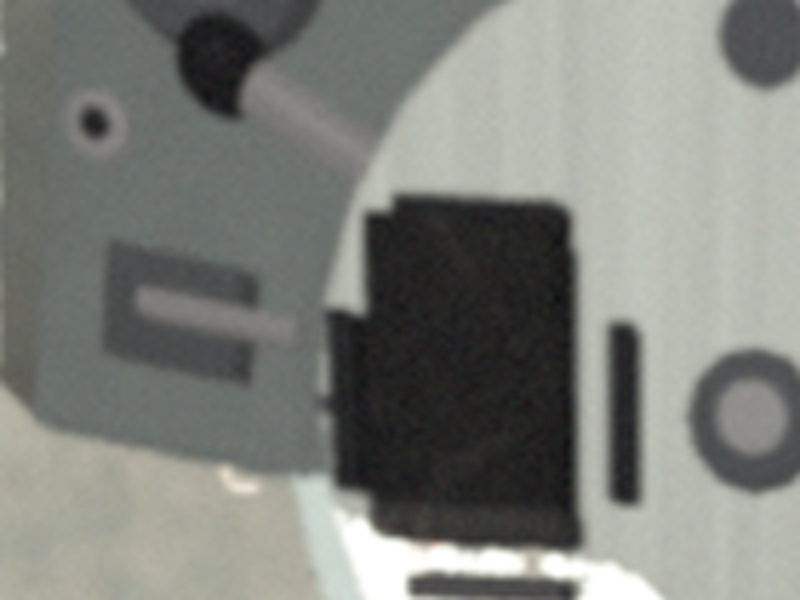

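The crop shows the fin from (137,298) to (297,330) and the hub at (752,415). The battery nest is still a few degrees short of the pointer.

Run:
```python
from h import *
p=np.load("w3.npy",allow_pickle=True).item()
g=lambda u,v,z:at(p,(180+u/4)*.7,(30+v/4)*.7,z)[:2]
dg=lambda d:np.degrees(np.arctan2(d[1],d[0]))
c=np.array([.52305,-.33877]);a=g(137,298,.031);b=g(297,330,.031)
print("fin dir",dg(a-b),"from c",dg(a-c),dg(b-c),np.hypot(*(a-c)),np.hypot(*(b-c)))
E=g(45,425,.012)-g(300,475,.012);print("ear edge",dg(E))
h=g(96,121,.012);print("hole",dg(h-c))
```

```text
fin dir 129.54562171494106 from c 128.59871130740154 128.28297745251783 0.11890715335115558 0.08917666874189846
ear edge 129.4910946279616
hole 115.79480041931231
```

Emit:
jog_arm --pt "0 0 -8 0 0 0 0" --pt "0 0 -16 0 0 0 0" --pt "0 0 -24 0 0 0 0" --pt "0 0 -32 0 0 0 0" --pt "0 0 -40 0 0 0 0" --pt "0 0 -48 0 0 0 0" --pt "0 0 -56 0 0 -2 0" --pt "0 0 -64 0 0 -4 0" --pt "0 0 -72 0 0 -8 0" --pt "0 0 -82 0 0 -12 0" --pt "0 0 -82 0 0 -16 0" --pt "0 0 -82 0 0 -19 0" --pt "0 0 -82 0 0 -20 0" --pt "0 0 -82 -0.5 0.3 -20 0" --pt "0 0 -82 -0.9 0.5 -20 0" --pt "0 0 -85 -1.2 0.7 -20 0" --pt "0 0 -88 -1.5 0.9 -20 0" --pt "0 0 -90 -1.9 1.2 -20 0" --pt "0 0 -90.7 -2.2 1.5 -20 0" --pt "0 0 -90.7 -2.2 1.5 -20 0"

```text
time: 8.7
ee_pos: [0.4539, -0.4188, 0.1037]
ee_rot: [[0.759, -0.652, 0.002], [-0.652, -0.759, -0.002], [0.002, 0.0, -1.0]]
wrist_force: [-0.1, 0.5, 0.3]
gripper_width: 0.001
grasp_force: 0.1
```

Emit:
jog_arm --pt "0 0 0 0 0 0 0" --pt "0 0 0 0.8 -0.6 0 0" --pt "0 0 0 0.8 -0.6 4 0" --pt "0 0 0 0.8 -0.6 8 0" --pt "0 0 8 0.8 -0.6 12 0" --pt "0 0 16 0.8 -0.6 16 0" --pt "0 0 24 0.8 -0.6 20 0" --pt "0 0 32 0.8 -0.6 20 0" --pt "0 0 40 0.8 -0.6 20 0" --pt "0 0 48 0.8 -0.6 20 0" --pt "0 0 56 0.8 -0.6 20 0" --pt "0 0 64 0.8 -0.6 20 0" --pt "0 0 72 0.8 -0.6 20 0" --pt "0 0 80 0.8 -0.6 20 0" --pt "0 0 90.7 0.8 -0.6 20 0" --pt "0 0 90.7 0.8 -0.6 20 0" --pt "0 0 90.7 0.8 -0.6 20 0"

```text
time: 10.4
ee_pos: [0.4622, -0.4248, 0.3019]
ee_rot: [[0.642, 0.767, -0.0], [0.767, -0.642, 0.0], [0.0, -0.0, -1.0]]
wrist_force: [-0.0, 0.6, -0.3]
gripper_width: -0.005
grasp_force: 0.0
```

Run:
```python
from h import *
p,im=cam("wrist");im=cv2.resize(im,(800,600),interpolation=cv2.INTER_CUBIC);save("w4",im[0:375,50:550].repeat(1,0));np.save("w4.npy",p,allow_pickle=True)
save("w4c",cv2.resize(im[0:330,110:550],(800,600),interpolation=cv2.INTER_CUBIC))
s=ctrl.get_state();print(s["time"],s["ee_pos"],s["wrist_force"])
```

```text
10.45 [ 0.46209676 -0.42473791  0.30187191] [ 0.45528943  0.59488988 -0.64218916]
```

View pics/w4c.png

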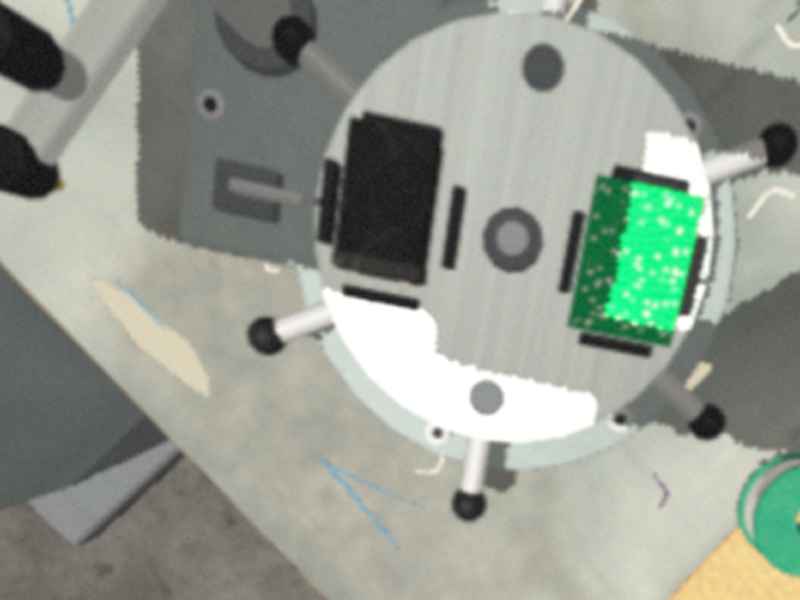

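The nest looks lined up with the fin. Balls are at (778,144), (707,421), (469,503), (266,335) and (294,40), and the fin runs (230,184)–(300,199).

Run:
```python
from h import *
from scipy.optimize import least_squares
p=np.load("w4.npy",allow_pickle=True).item()
g=lambda u,v,z:at(p,(110+u*.55)*.7,v*.55*.7,z)[:2]
dg=lambda d:np.degrees(np.arctan2(d[1],d[0]))
B=np.array([g(u,v,.039) for u,v in [(778,144),(707,421),(469,503),(266,335),(294,40)]])
def F(x):
  a=np.radians(x[2]-60*np.arange(5));return (B-x[:2]-.11*np.c_[np.cos(a),np.sin(a)]).ravel()
r=least_squares(F,[.523,-.337,-20]);c=r.x[:2];print(r.x,"nest",r.x[2]+150,r.fun.round(4))
a=g(230,184,.031);b=g(300,199,.031);print("fin",dg(a-c),dg(b-c),dg(a-b),a,b)
print("battery walls",dg(g(328,200,.055)-g(455,227,.055)),"hub",g(513,238,.05))
# predicted home
P=c+np.array([np.hypot(65,115)*1e-3*np.cos(np.radians(128.8-29.48)),np.hypot(65,115)*1e-3*np.sin(np.radians(128.8-29.48))])
S=c+.048*np.array([np.cos(np.radians(128.8)),np.sin(np.radians(128.8))]);h=dg(S-P)
print("post",P,"home dir",h)
for q in (-175.4,-160,-145,-130,-115,h): print(q,P+.06*np.array([np.cos(np.radians(q)),np.sin(np.radians(q))]))
```

```text
[  0.52325918  -0.33846394 -20.71121662] nest 129.28878338260887 [ 0.0008 -0.0003  0.0002 -0.0002 -0.0003 -0.0002 -0.0006  0.0005 -0.0001
  0.0002]
fin 128.80383817313117 128.744455115268 128.9898989118566 [ 0.44890842 -0.24600293] [ 0.46696956 -0.26831462]
battery walls 129.0271372921531 hub [ 0.52372445 -0.33788662]
post [ 0.50186606 -0.20810929] home dir -95.33757666495273
-175.4 [ 0.44205933 -0.21292123]
-160 [ 0.44548451 -0.2286305 ]
-145 [ 0.45271694 -0.24252388]
-130 [ 0.46329881 -0.25407196]
-115 [ 0.47650897 -0.26248776]
-95.33757666495273 [ 0.49628465 -0.26784912]
```

The nest is within about half a degree of the pointer, which is good. Next is the contact arm.

Emit:
jog_arm --pt "0 0 -8 -0.5 5 0 0" --pt "0 0 -16 -1.2 10 0 0" --pt "0 0 -24 -2.4 15 0 0" --pt "0 0 -32 -2.4 20 0 0" --pt "0 0 -40 -2.4 25.7 0 0" --pt "0 0 -45 -2.4 25.7 0 0" --pt "0 0 -45 -2.4 25.7 0 0" --pt "0 0 -45 -2.4 25.7 -3 0" --pt "0 0 -45 -2.4 25.7 -6 0" --pt "0 0 -45 -2.4 25.7 -9 0" --pt "0 0 -45 -2.4 25.7 -11.4 0" --pt "0 0 -45 -2.4 25.7 -11.4 0" --pt "0 0 -45 -2.4 25.7 -11.4 0"

```text
time: 11.75
ee_pos: [0.4381, -0.1685, 0.188]
ee_rot: [[0.996, 0.088, -0.0], [0.088, -0.996, 0.0], [-0.0, -0.0, -1.0]]
wrist_force: [1.1, 0.5, 0.1]
gripper_width: 0.0
grasp_force: 0.0
```

Run:
```python
from h import *
P=np.array([.5019,-.2081]);s=ctrl.get_state();e=s["ee_pos"];print(e,s["wrist_force"],s["time"])
for k in np.r_[-175.4,np.arange(-172,-97,5),-95.3,-92]:
  a=np.radians(k);d=(P+.06*np.array([np.cos(a),np.sin(a)])-.0235*np.array([-np.sin(a),np.cos(a)])-e[:2])*100
  print(f"[0,0,{k+175.4:.0f},{d[0]:.1f},{d[1]:.1f},0,0],",end=" ")
p,im=cam("wrist");save("w5",im)
```

```text
[ 0.43810013 -0.168514    0.18798052] [1.12580794 0.45740697 0.10329397] 11.75
[0,0,0,0.2,-2.1,0,0], [0,0,3,0.1,-2.5,0,0], [0,0,8,0.0,-3.0,0,0], [0,0,13,-0.1,-3.6,0,0], [0,0,18,-0.1,-4.1,0,0], [0,0,23,-0.0,-4.7,0,0], [0,0,28,0.1,-5.3,0,0], [0,0,33,0.2,-5.8,0,0], [0,0,38,0.4,-6.3,0,0], [0,0,43,0.6,-6.8,0,0], [0,0,48,0.9,-7.3,0,0], [0,0,53,1.2,-7.8,0,0], [0,0,58,1.6,-8.2,0,0], [0,0,63,2.0,-8.6,0,0], [0,0,68,2.4,-9.0,0,0], [0,0,73,2.8,-9.3,0,0], [0,0,80,3.5,-9.7,0,0], [0,0,83,3.8,-9.9,0,0],
```

View pics/w5.png

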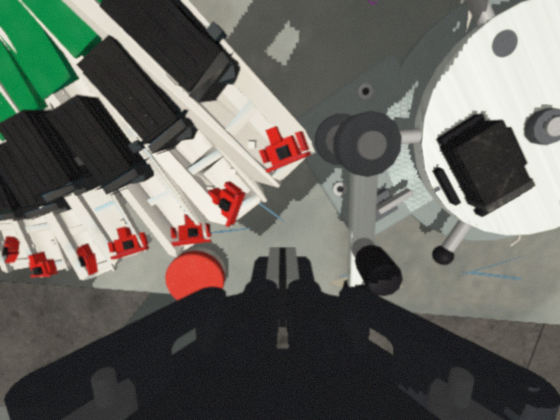

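The fingertips, at about (283,260), stand beside the grip at (377,268) on its outer side. I'll push it most of the way.

Emit:
jog_arm --pt "0 0 0 0.1 -1.0 0 0" --pt "0 0 0 0.2 -2.1 0 0" --pt "0 0 3 0.1 -2.5 0 0" --pt "0 0 8 0 -3.0 0 0" --pt "0 0 13 -0.1 -3.6 0 0" --pt "0 0 18 -0.1 -4.1 0 0" --pt "0 0 23 0 -4.7 0 0" --pt "0 0 28 0.1 -5.3 0 0" --pt "0 0 33 0.2 -5.8 0 0" --pt "0 0 38 0.4 -6.3 0 0" --pt "0 0 43 0.6 -6.8 0 0" --pt "0 0 48 0.9 -7.3 0 0" --pt "0 0 53 1.2 -7.8 0 0" --pt "0 0 58 1.6 -8.2 0 0" --pt "0 0 63 2.0 -8.6 0 0" --pt "0 0 68 2.4 -9.0 0 0" --pt "0 0 73 2.8 -9.3 0 0" --pt "0 0 73 2.8 -9.3 0 0"

```text
time: 13.6
ee_pos: [0.4664, -0.2621, 0.1886]
ee_rot: [[0.207, 0.978, 0.001], [0.978, -0.207, -0.001], [-0.001, 0.002, -1.0]]
wrist_force: [0.3, 1.1, 0.8]
gripper_width: -0.0
grasp_force: 0.0
```

Emit:
jog_arm --pt "0 0 2 0.2 -0.1 0 0" --pt "0 0 4 0.4 -0.2 0 0" --pt "0 0 6 0.6 -0.3 0 0" --pt "0 0 6 0.6 -0.3 0 0"

```text
time: 14.0
ee_pos: [0.4718, -0.2643, 0.1884]
ee_rot: [[0.106, 0.994, 0.001], [0.994, -0.106, -0.001], [-0.001, 0.001, -1.0]]
wrist_force: [0.4, -0.8, 0.9]
gripper_width: 0.0
grasp_force: 0.2
```

Emit:
jog_arm --pt "0 0 1 0.15 -0.05 0 0" --pt "0 0 2 0.3 -0.1 0 0" --pt "0 0 2 0.3 -0.1 0 0"

```text
time: 14.3
ee_pos: [0.4744, -0.2646, 0.188]
ee_rot: [[0.069, 0.998, -0.001], [0.998, -0.069, -0.0], [-0.0, -0.001, -1.0]]
wrist_force: [-3.6, -1.4, 1.9]
gripper_width: -0.002
grasp_force: 1.9
```

Emit:
jog_arm --pt "0 0 0 0.1 0 0 0" --pt "0 0 0 0.1 0 0 0"

```text
time: 14.5
ee_pos: [0.4746, -0.2646, 0.188]
ee_rot: [[0.069, 0.998, -0.003], [0.998, -0.069, -0.0], [-0.0, -0.002, -1.0]]
wrist_force: [-7.2, -2.6, 4.9]
gripper_width: -0.001
grasp_force: 3.5
```

Emit:
jog_arm --pt "0 0 0 0.1 0 0 0" --pt "0 0 0 0.1 0 0 0"

```text
time: 14.7
ee_pos: [0.4748, -0.2646, 0.1879]
ee_rot: [[0.069, 0.998, -0.004], [0.998, -0.069, -0.0], [-0.0, -0.004, -1.0]]
wrist_force: [-10.5, -3.9, 8.2]
gripper_width: 0.003
grasp_force: 4.9
```

It's firmly against the stop. I'll withdraw and check.

Emit:
jog_arm --pt "0 0 0 -0.5 0 0 0" --pt "0 0 0 -2.5 0.2 0 0" --pt "0 0 0 -3 0.2 3 0" --pt "0 0 0 -3 0.2 7 0" --pt "0 0 0 -3 0.2 11.4 0" --pt "0 0 -8 -3 -5 11.4 0" --pt "0 0 -16 -2 -10 11.4 0" --pt "0 0 -24 -1.5 -15 11.4 0" --pt "0 0 -36 -1.5 -16 11.4 0" --pt "0 0 -36 -1.5 -16 11.4 0" --pt "0 0 -36 -1.5 -16 11.4 0" --pt "0 0 -36 -1.5 -16 11.4 0"

```text
time: 15.9
ee_pos: [0.4619, -0.4241, 0.3017]
ee_rot: [[0.641, 0.768, 0.0], [0.768, -0.641, 0.001], [0.001, -0.0, -1.0]]
wrist_force: [0.7, -0.4, -0.1]
gripper_width: 0.001
grasp_force: 0.0
```

Run:
```python
from h import *
p,im=cam("wrist");im=cv2.resize(im,(800,600),interpolation=cv2.INTER_CUBIC);np.save("w6.npy",p,allow_pickle=True)
save("w6",cv2.resize(im[0:330,110:550],(800,600),interpolation=cv2.INTER_CUBIC))
s=ctrl.get_state();print(s["time"],s["ee_pos"],s["wrist_force"])
```

```text
15.95 [ 0.46191838 -0.42390517  0.30181185] [ 0.75179055 -0.19138113 -0.70656174]
```

View pics/w6.png

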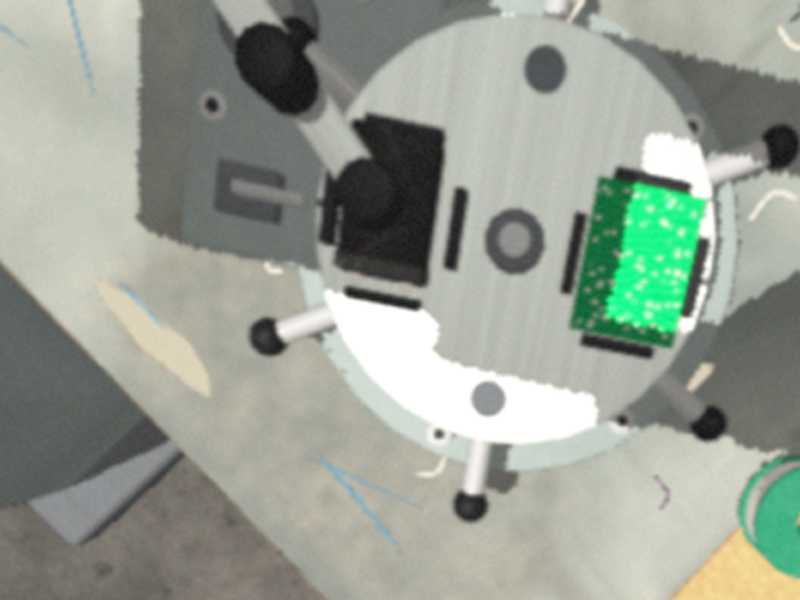

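The head at (365,192) is over the battery, and the table hasn't moved (balls still at (778,146), (470,505) and (268,336)). I'll check the head position and hand in.

Run:
```python
from h import *
p=np.load("w6.npy",allow_pickle=True).item()
H=at(p,(110+365*.55)*.7,192*.55*.7,.104)[:2];d=H-[.5019,-.2081]
print(H,np.degrees(np.arctan2(d[1],d[0])),np.hypot(*d),"station",.5233-.048*.6266,-.3385+.048*.7793)
if abs(np.degrees(np.arctan2(d[1],d[0]))+95.3)<5: print(ctrl.job_done())
```

```text
[ 0.49255083 -0.30157247] -95.71175874082493 0.09393886374281872 station 0.4932232 -0.3010936
the job is handed in; nothing more can be done
None
```

The job is handed in at about 16 s: the battery's nest measured within about half a degree of the pointer, and the contact arm is home against its stop with its head within about 1 mm of the station.

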